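# Tap home the wedge of the straw stand

### The arm

A 6-joint arm with a two-finger parallel gripper is mounted at the origin on the work surface. World frame = base frame: x ahead of the robot, y to its left, z up, the work surface at z = 0. Lengths are in m, angles in degrees, forces in N, time in s.
With the tool pointing down it reaches from about 0.3 to 0.85 m from the base axis. Payload 4.2 kg.
Tool frame: the origin (TCP) lies at the very end of the fingers, on their centre line; the grasp point (between the pads) lies 19 mm behind it; z points along the fingers, y is the line along which they close (so a half turn about z gives the same grasp; the last joint's range is limited). The gripper opens to 91 mm and grips with 3 to 60 N. Pads are 32 mm wide; open, the fingers measure 118 mm over their backs; the gripper's body (76 mm by 178 mm) begins 60 mm behind the grasp point.
Start: joints at [68.125, 18.312, 89.639, -0, 72.044, -1.146], TCP at [0.204, 0.538, 0.214] pointing down, gripper open.
Joint ranges: [-177.97, 177.97], [-48.28, 115.42], [12.27, 149.76], [-77.06, 257.06], [2.81, 150.46], [-146.56, 146.56]. Speed limits (degrees/s): [147.25, 147.25, 180, 180, 180, 180].

### API

Orientations are given as [roll, pitch, yaw] about the fixed x, y, z axes, in that order (R = Rz(yaw) Ry(pitch) Rx(roll)).
In Python, from bench import arm gives the robot as it stands. The module is installed in compiled form; this text tells all that it offers.
- The arm moves only by the tool drive_tool, never from a script. Its arguments are lists of equal length, an entry for each row: "twist": the turn, a rotation vector about the tool's x, y, z in degrees, a list of three; "travel": the shift along the tool's x, y, z in cm, a list of three; "gripper": the closure, from 0 (fully open) to 1 (shut). In form: {"twist": [[ax, ay, az], ...], "travel": [[x, y, z], ...], "gripper": [gripper, ...]}. A call has 1 to 5 rows; each row shifts and turns the commanded pose from where the row before left it, along the tool's axes as they then stand; what a row does not reach is not made up. A row lasts 1/10 s, in which the tool goes at most 50 mm and 8.59 degrees, less where a joint would pass 70% of its speed; a pose out of reach is approached as far as the arm can. A call is refused whole if a number of a shift passes 5 or a number of a turn 8.59, either way. A call with a gripper value outside its range is refused whole. The fingers move at their own pace and stop on an object; "force" is the grip in N (left out, the last holds). Time passes only in rows, so rows that do not move let the fingers close. It gives the time, the measured TCP pose, the force, the opening and the grip force at its end, in the units of the state.
- arm.get_obs(): the state, without advancing time (a new reading comes with each control period).
- arm.snapshot(name): name is "scene" or "side" or "wrist"; returns the picture (480x640x3 uint8, red, green, blue); there is no depth.
- arm.calibration(name): a dict with "intrinsics" (3x3 intrinsics, pixels), "k1" (the pictures are not rectified: a ray, as slopes to the right and down, at radius r is drawn at 1 + k1 r^2 times it, then the intrinsics apply), "R" (3x3) and "t" (3): a world point X has camera coordinates R X + t. Camera axes: x right, y down, z forward; pixel columns grow to the right and rows downward; lengths in m; the calibration is good to about 2 mm. A picture is of the moment at which its call begins: read the wrist's pose just before it. calibration takes no time and is no camera call; for the wrist camera it gives the pose at the moment of the call.
- arm.job_done(): hands the job in; it is judged then, once.
The state is a dict: "t": time; "joint_positions": joint angles; "qvel": joint speeds; "joint_torque": joint torques, N m; "tool_pos": TCP position; "ee_rot": TCP orientation; "contact_force": force on the tool from outside, world axes, zero at the start; "moment": the same for the moment, N m; "opening": finger opening in m; "grasp_force": force on a finger pad.
Only numpy, scipy, OpenCV 4.12 (cv2) and the standard library are available. Lean on these libraries where they do the work, as an engineer would, in place of code of your own. Each camera call takes 0.05 s, during which the arm holds its last target. There are 200 camera calls.

### The job

The upright of the straw-drying stand is loose. Lay the wooden wedge on the stand's deck with its thin end in the slot beside the green jaw and let go of it, then drive it in with the closed fingertips by at least two separate short, gentle taps on its thick end, backing off between taps, until it is fully home: the green jaw is pressed tight against the upright and the wedge goes no further. Leave the wedge there and leave the cup, jar and saucer where they stand.

Things in the scene. Friction and masses are not known exactly. Their poses are not given: they have to be found in the camera images.
- stand: Wooden straw-drying stand fixed to the counter. Origin: underside of its deck, below the middle of the slot's mouth. x runs into the slot (the driving direction), y to its left, z up. Flat deck 8 mm thick, from x = -115 to 75 and y = -95 to 55 mm; the wedge slides on its top (z = 8 mm).
- slot_mouth (a point): Middle of the slot's mouth, on the deck's top; axes as the stand. The slot runs 60 mm along x between a fixed dark cheek (+y) and the green jaw (-y), 34 mm high; each face slopes inward 1 in 10, matching the wedge. Mouth 23 mm wide with the jaw at 0, +-2 mm as the cheek differs unseen: the wedge meets both faces 15 to 40 mm in; home, its thin end is 35 to 55 mm in.
- post_top (a point): Top centre of the stand's dark upright, 198 mm above the counter, 36 x 30 mm in section, behind the jaw (centre at stand x = 42, y = -57 mm), with a small crosspiece and two steel straws.
- jaw (a joint): Travel of the green jaw in m towards -y of the stand: 0 is fully open, 0.004 is tight against the upright (its stop). It has a stiff slide: the wedge needs roughly 4 to 16 N to be driven; if it stays put under about 20 N it is home, the jaw at its stop. The jaw stays where it is left; it does not spring back. Its wood cracks if a tap presses the wedge with more than 30 N.
- wedge_grip (a point): Light wooden wedge, loose, lying flat, 100 mm long, 30 mm high, about 60 g. This point is the centre of its parallel-sided thick end section (half-way up, 15 mm above the underside), where it is best gripped, across y: the section is 32 mm wide, 30 mm long, its rear face 16 mm behind this point. x points to the thin end, y across, z up.
- wedge_tip (a point): Centre of the wedge's thin end face, 84 mm ahead of wedge_grip. The thin end is 18 mm wide; the sides taper evenly (1 in 10 each) over the front 70 mm from 32 mm to 18 mm. Axes as wedge_grip.
- wedge_butt (a point): Centre of the wedge's flat rear face at the thick end (32 mm wide, 30 mm high), the face to tap, 16 mm behind wedge_grip. Axes as wedge_grip.
- cup: Black silicone mate cup, 76 mm across, 85 mm high, to be left alone. Origin: centre of underside.
- jar: Glass jar with a steel screw lid, 76 mm across, about 120 mm high, to be left alone. Origin: centre of underside.
- saucer: White ceramic saucer, 130 mm across, 18 mm high, to be left alone. Origin: centre of underside.
There are look-alikes about, which are no part of the job. What is meant by the part that bears wedge_grip is not yellow, and is the larger of those in its own colour.

How it is judged (in metres and radians):
On the way, in this order (a step that is already met when the one before it is completed fails the run):
1. the wedge lies on the deck, thin end at least 4 mm into the slot, let go, the jaw at least 1 mm short of its stop (x of wedge_tip in the frame of stand above 0.004 m and y of wedge_tip in the frame of stand between -0.01 and 0.008 m and z of wedge_tip in the frame of stand below 0.029 m and angle between the x axis of wedge_tip and the x axis of stand, either way round below 0.14 rad and angle between wedge_tip's own z axis and vertical below 0.14 rad and contact force between the fingers and wedge below 0.1 N and value of joint jaw below 0.003 m), for 0.2 s.
2. a first tap: the fingers press the wedge with over 2 N from behind its rear face while the jaw is still at least 1 mm short of its stop (contact force between the fingers and wedge above 2 N and x of the grasp point in the frame of wedge_butt below -0.001 m and value of joint jaw below 0.003 m).
3. the fingers are off the wedge again with the jaw still at least 1 mm short of its stop (all of step 1), for 0.05 s.
4. a later tap from behind drives the wedge home: jaw within 0.5 mm of its stop (x of wedge_tip in the frame of stand above 0.031 m and y of wedge_tip in the frame of stand between -0.01 and 0.008 m and z of wedge_tip in the frame of stand below 0.029 m and angle between the x axis of wedge_tip and the x axis of stand, either way round below 0.14 rad and angle between wedge_tip's own z axis and vertical below 0.14 rad and value of joint jaw above 0.0035 m and x of the grasp point in the frame of wedge_butt below -0.001 m and contact force between the fingers and wedge above 2 N).
At the end, for the whole second after the job is handed in: The wedge lies at rest on the deck, level and in line with the slot within 8 degrees, its thin end at least 31 mm past the mouth, with the jaw within 0.5 mm of its stop, and the fingers are off it (x of wedge_tip in the frame of stand above 0.031 m and y of wedge_tip in the frame of stand between -0.01 and 0.008 m and z of wedge_tip in the frame of stand below 0.029 m and angle between the x axis of wedge_tip and the x axis of stand, either way round below 0.14 rad and angle between wedge_tip's own z axis and vertical below 0.14 rad and value of joint jaw above 0.0035 m and contact force between the fingers and wedge below 0.1 N and linear speed of wedge below 0.01 m/s); the robot touches nothing.
It fails at once if the mate cup is shifted by more than 20 mm or tipped (distance of cup from where it was at the start of the episode above 0.02 m or angle between cup's own z axis and vertical above 0.3 rad).
It fails at once if the glass jar is shifted by more than 20 mm or tipped (distance of jar from where it was at the start of the episode above 0.02 m or angle between jar's own z axis and vertical above 0.3 rad).
It fails at once if the saucer is shifted by more than 20 mm or tipped (distance of saucer from where it was at the start of the episode above 0.02 m or angle between saucer's own z axis and vertical above 0.3 rad).
It fails at once if a tap presses on the wedge from behind with more than 30 N (x of the grasp point in the frame of wedge_butt below -0.001 m and contact force between the fingers and wedge above 30 N).
It also fails if it takes over 67 s, if anything falls off the work surface, if the arm or the gripper's body presses on something with over 40 N, if the wrist force passes 120 N, or if a joint passes its speed limit or range.

## Working session

There is one attempt and no reset: what is moved stays moved. The work goes in short steps, Python scripts to look and compute and a tool call to move; the robot and the scene stay as the last step left them, time stands still between calls to the robot, and variables do not carry over. Pictures are saved under pics/ and viewed, at most 10 in all, crops included, and the job is handed in when it is done.

Besides the shell and the picture viewer there is one more tool, called after "Request:" by a JSON object that holds its "method" and its "body", one argument or row to a line. drive_tool: Moves the arm, as the interface text tells. Its arguments: {"type":"object","properties":{"twist":{"type":"array","items":{"type":"array","items":{"type":"number"}}},"travel":{"type":"array","items":{"type":"array","items":{"type":"number"}}},"gripper":{"type":"array","items":{"type":"number"}},"force":{"type":"number"}},"required":["twist","travel","gripper"]}

```bash
mkdir -p pics; cat > h.py <<'E'
import numpy as np,cv2
from bench import arm
def snap(n,f):
    o=arm.get_obs();im=arm.snapshot(n);cv2.imwrite('pics/'+f,im[:,:,::-1]);return im
def ray(c,u,v):
    K=np.array(c['intrinsics']);d=np.array([[(u-K[0,2])/K[0,0],(v-K[1,2])/K[1,1]]])[0]
    x=d.copy()
    for _ in range(30): x=d/(1+c['k1']*(x@x))
    R=np.array(c['R']);t=np.array(c['t']);return -R.T@t, R.T@np.array([x[0],x[1],1])
def atz(c,u,v,z):
    o,d=ray(c,u,v);return o+d*(z-o[2])/d[2]
def proj(c,X):
    p=np.array(c['R'])@np.array(X)+np.array(c['t']);x=p[:2]/p[2];x=x*(1+c['k1']*(x@x));K=np.array(c['intrinsics']);return K[:2,:2]@x+K[:2,2]
E
python3 - <<'E'
from h import *
a=snap('scene','a.png');b=snap('side','b.png')
import json
for n in('scene','side'): 
    c=arm.calibration(n);json.dump({k:np.array(v).tolist() for k,v in c.items()},open(n+'.json','w'))
    R=np.array(c['R']);print(n,-R.T@np.array(c['t']),R[2])
print(arm.get_obs())
E
```

```text
scene [0.97797973 0.45316515 0.85325013] [-0.40743087 -0.4677738  -0.78433906]
side [ 0.04709848 -0.72959182  1.09530616] [ 0.39781737  0.56238828 -0.72488673]
{'t': 0.1, 'joint_positions': array([ 6.81243799e+01,  1.83473609e+01,  8.96989674e+01, -1.09912778e-03,
        7.20421751e+01, -1.14689102e+00]), 'qvel': array([-0.04385443, -0.0016872 , -0.25078105, -0.00609438, -0.15293044,
        0.00071521]), 'joint_torque': array([ 1.07797146e-03, -4.13334346e+01, -2.32508647e+01,  7.27568124e-02,
        4.22869425e-02, -4.25160511e-05]), 'tool_pos': array([0.20336837, 0.53736573, 0.21321357]), 'ee_rot': array([-1.79911493e+02, -7.26607343e-04,  1.59271610e+02]), 'contact_force': array([ 0.14615433, -0.02050619,  1.05741647]), 'moment': array([-0.03700389, -0.01504413, -0.01421698]), 'grasp_force': 0.0, 'opening': 0.0912520096215951}
```

View pics/a.png

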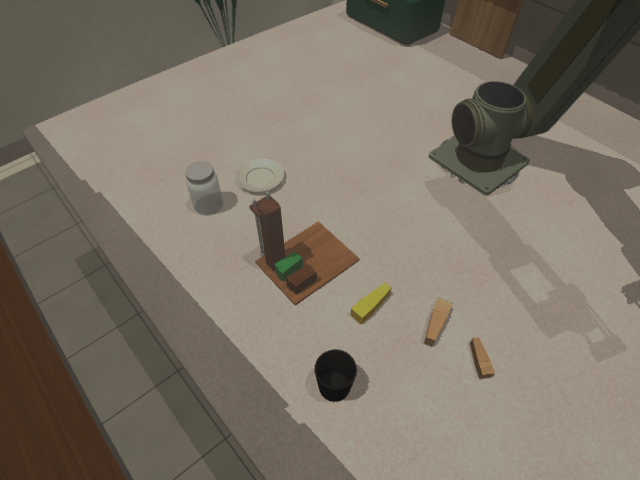

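View pics/b.png

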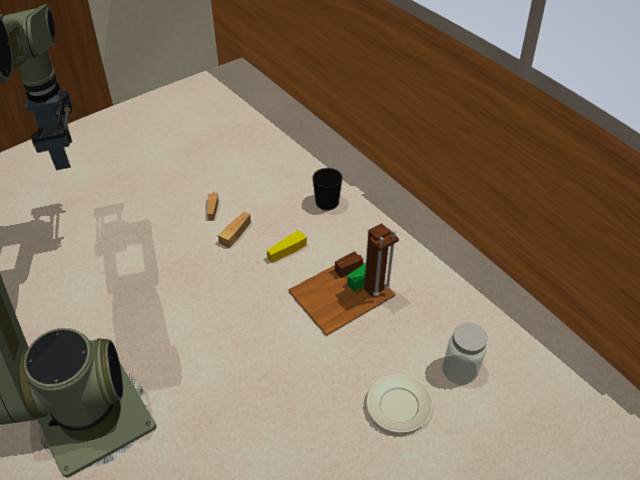

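The scene picture shows three wedge-like parts: yellow (371,302), the larger tan one (438,321) and the smaller tan one (482,357). I choose the larger tan wedge. The stand is at about (307,262), with the green jaw at (289,265), the cheek at (301,279) and the post top at (267,205). Next I check this in a close crop.

```bash
python3 - <<'E'
import cv2
a=cv2.imread('pics/a.png');b=cv2.imread('pics/b.png')
cv2.imwrite('pics/c.png',cv2.resize(a[215:365,250:450],None,fx=4,fy=4,interpolation=cv2.INTER_CUBIC))
cv2.imwrite('pics/d.png',cv2.resize(b[185:335,200:400],None,fx=4,fy=4,interpolation=cv2.INTER_CUBIC))
E
```

```text
(no output)
```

View pics/c.png

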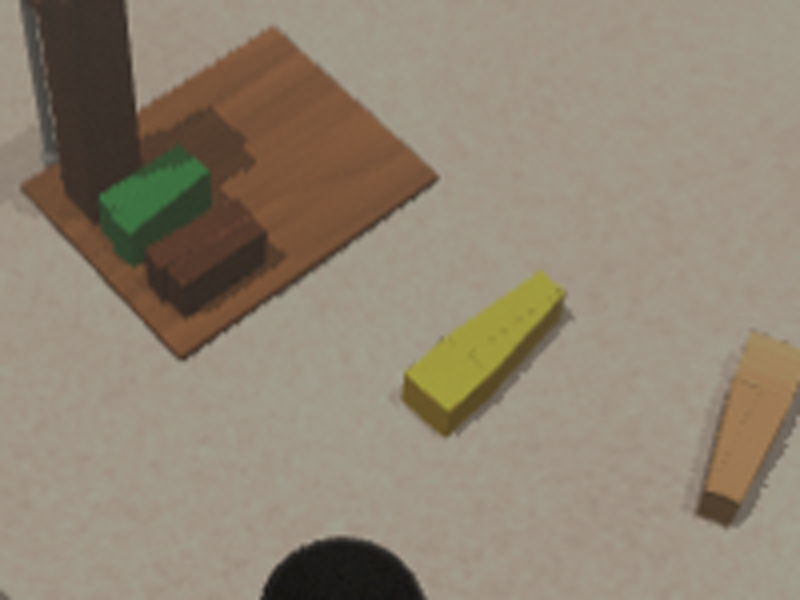

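View pics/d.png

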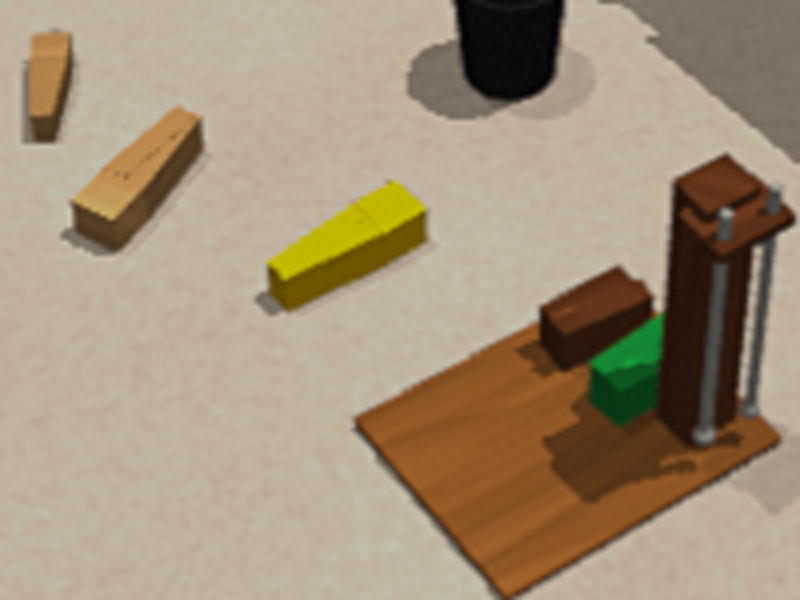

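The crop confirms the larger tan wedge, with its thin end at scene (431,339) and its thick end towards the robot. The slot opens toward the deck's empty part. Next I compute the poses.

```bash
python3 - <<'E'
from h import *
from scipy.optimize import least_squares
cs=arm.calibration('scene');cd=arm.calibration('side')
s=lambda u,v:(250+u/4,215+v/4); d=lambda u,v:(200+u/4,185+v/4)
B,A,C,D=[(-.115,.055),(-.115,-.095),(.075,.055),(.075,-.095)]
L=[(cs,s(437,178),B),(cs,s(275,27),A),(cs,s(183,357),C),(cs,s(22,187),D),(cd,d(355,423),B),(cd,d(505,597),A),(cd,d(778,437),D)]
def fit(L,z,p0):
    P=[(atz(c,*uv,z)[:2],np.array(l)) for c,uv,l in L]
    def T(p,l): 
        a=p[2];return p[:2]+np.array([[np.cos(a),-np.sin(a)],[np.sin(a),np.cos(a)]])@l
    r=least_squares(lambda p:np.concatenate([T(p,l)-w for w,l in P]),p0)
    print(np.round(r.x,4),np.degrees(r.x[2]),np.round(r.fun*1e3,1))
    return r.x
w=atz(cs,*s(437,178),.008),atz(cs,*s(183,357),.008)
a=np.arctan2(*(w[1]-w[0])[[1,0]]);fit(L,.008,[*w[0][:2],a])
W=[(cd,d(72,203),(-.016,-.016)),(cd,d(180,107),(.084,-.009)) ,(cd,d(203,120),(.084,.009)),(cs,s(707,488),(.084,.009)),(cs,s(741,498),(.084,-.009))]
# order left/right decided by printing
for c,uv,l in W: print(atz(c,*uv,.03).round(4))
for n,(c,x,y) in dict(cup=(cs,335,372)).items(): print(n,atz(c,x,y,.05))
E
```

```text
[ 0.6132 -0.0194 -0.0058] -0.3350919527815273 [-4.4 -3.7 -1.  -6.   0.7 -2.3  0.4 -4.9  0.1  9.   0.5  3.6  3.7  4.4]
[0.4449 0.2507 0.03  ]
[0.54   0.2838 0.03  ]
[0.5456 0.2655 0.03  ]
[0.5457 0.2769 0.03  ]
[0.5371 0.2917 0.03  ]
cup [0.73814237 0.21764227 0.05      ]
```

```bash
cat >> h.py <<'E'
from scipy.spatial.transform import Rotation as Ro
def plan(pos,yaw,n):
    o=arm.get_obs();R0=Ro.from_euler('xyz',o['ee_rot'],degrees=True);R1=Ro.from_euler('xyz',[180,0,yaw],degrees=True)
    w=(R0.inv()*R1).as_rotvec(degrees=True)/n;d=(np.array(pos)-o['tool_pos'])*100/n
    print('now',o['t'],o['tool_pos'].round(4),o['ee_rot'].round(2),'open',round(o['opening'],4),'F',o['contact_force'].round(1))
    print('twist/row',w.round(2))
    for i in range(n):
        print('travel',(R0*Ro.from_rotvec(w*i,degrees=True)).inv().apply(d).round(2))
E
python3 - <<'E'
from h import *
plan([.44,.25,.214],203,8)
c=arm.calibration('wrist');R=np.array(c['R']);p=-R.T@c['t'];o=arm.get_obs()
R0=Ro.from_euler('xyz',o['ee_rot'],degrees=True)
print('cam in tool',R0.inv().apply(p-o['tool_pos']),R0.inv().apply(R[2]),R0.inv().apply(R[0]),c['intrinsics'])
E
```

```text
now 0.1 [0.2034 0.5374 0.2132] [-179.91   -0.    159.27] open 0.0913 F [ 0.1 -0.   1.1]
twist/row [-0.01 -0.   -5.47]
travel [-4.04 -2.31 -0.01]
travel [-3.8  -2.69 -0.01]
travel [-3.53 -3.04 -0.01]
travel [-3.22 -3.36 -0.01]
travel [-2.89 -3.65 -0.01]
travel [-2.53 -3.91 -0.01]
travel [-2.14 -4.13 -0.01]
travel [-1.74 -4.32 -0.01]
cam in tool [ 0.07636333 -0.00029622 -0.16967006] [-2.70353779e-01 -7.00031877e-04  9.62760793e-01] [0.00114231 0.9999988  0.00104788] [[354.82583215   0.         324.32341691]
 [  0.         354.82583215 239.45102092]
 [  0.           0.           1.        ]]
```

Request:
{"method": "drive_tool", "body": {
  "twist": [
    [0,0,-5.5],
    [0,0,-5.5],
    [0,0,-5.5],
    [0,0,-5.5],
    [0,0,-5.5]
  ],
  "travel": [
    [-4.0,-2.3,0],
    [-3.8,-2.7,0],
    [-3.5,-3.0,0],
    [-3.2,-3.4,0],
    [-2.9,-3.6,0]
  ],
  "gripper": [0,0,0,0,0]
}}

```text
t: 0.6
tool_pos: [0.3516, 0.3573, 0.2137]
ee_rot: [-180.0, -0.0, -173.0]
contact_force: [1.9, 0.6, 0.1]
opening: 0.0911
grasp_force: 0.0
```

Request:
{"method": "drive_tool", "body": {
  "twist": [
    [0,0,-5.5],
    [0,0,-5.5],
    [0,0,-5.5],
    [0,0,0],
    [0,0,0]
  ],
  "travel": [
    [-2.5,-3.9,0],
    [-2.1,-4.1,0],
    [-1.7,-4.3,0],
    [0,0,0],
    [0,0,0]
  ],
  "gripper": [0,0,0,0,0]
}}

```text
t: 1.1
tool_pos: [0.4391, 0.2511, 0.2135]
ee_rot: [180.0, -0.1, -156.9]
contact_force: [-0.5, -0.4, 0.1]
opening: 0.0916
grasp_force: 0.0
```

```bash
python3 - <<'E'
from h import *
import pickle
pickle.dump((dict(arm.calibration('wrist')),arm.get_obs()),open('w1.pkl','wb'))
snap('wrist','w1.png');plan([.44,.25,.214],203,1)
E
```

```text
now 1.15 [0.4386 0.2519 0.2136] [ 1.7997e+02 -5.0000e-02 -1.5681e+02] open 0.0915 F [0.1 0.1 0.2]
twist/row [ 0.03 -0.05  0.19]
travel [-0.06 -0.23 -0.04]
```

View pics/w1.png

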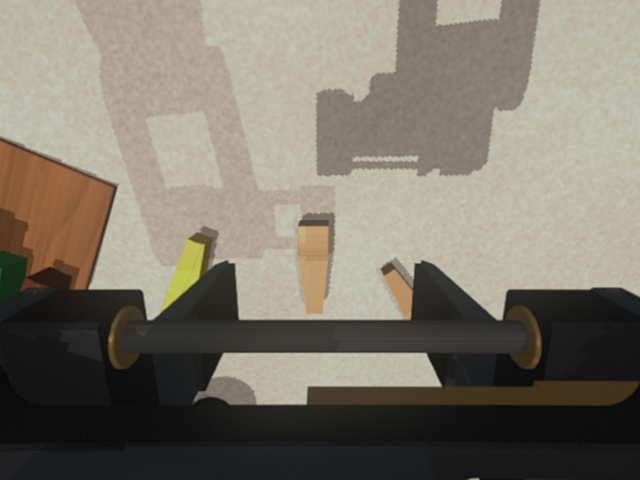

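The wedge is centred: rear top edge mid (314,226), thin end mid (314.5,313). The near deck corner (stand -115,55) is at (117,186).

```bash
python3 - <<'E'
from h import *
import pickle
c,o=pickle.load(open('w1.pkl','rb'))
r=atz(c,314,226,.03);t=atz(c,314.5,313,.03);B=atz(c,117,186,.008)
print(r,t,np.linalg.norm(t-r),'B',B)
for e in [(299,226),(329,226),(304,313),(325,313)]: print(atz(c,*e,.03))
u=(t-r)/np.linalg.norm(t-r);y=np.degrees(np.arctan2(u[1],u[0]));g=r+.016*u+ (np.linalg.norm(t-r)-.1)/2*u;print('yaw',y,'grip',g)
E
```

```text
[0.45061726 0.24420439 0.03      ] [0.54083638 0.28253234 0.03      ] 0.09802306512749212 B [0.49723378 0.03881877 0.008     ]
[0.45664773 0.23009705 0.03      ]
[0.44458684 0.25831287 0.03      ]
[0.54536006 0.27194373 0.03      ]
[0.53631106 0.29312084 0.03      ]
yaw 23.017326400427354 grip [0.46443367 0.25007404 0.03      ]
```

```bash
python3 - <<'E'
from h import *
plan([.4644,.2501,.007],203,5)
E
```

```text
now 1.15 [0.4386 0.2519 0.2136] [ 1.7997e+02 -5.0000e-02 -1.5681e+02] open 0.0915 F [0.1 0.1 0.2]
twist/row [ 0.01 -0.01  0.04]
travel [-0.46 -0.24  4.13]
travel [-0.46 -0.24  4.13]
travel [-0.46 -0.24  4.13]
travel [-0.46 -0.24  4.13]
travel [-0.46 -0.24  4.13]
```

Request:
{"method": "drive_tool", "body": {
  "twist": [
    [0,0,0],
    [0,0,0],
    [0,0,0],
    [0,0,0],
    [0,0,0]
  ],
  "travel": [
    [-1.2,-0.6,4.2],
    [-1.1,-0.6,4.2],
    [0,0,4.2],
    [0,0,3.5],
    [0,0,2.2]
  ],
  "gripper": [0,0,0,0,0]
}}

```text
t: 1.65
tool_pos: [0.4622, 0.2507, 0.0282]
ee_rot: [180.0, -0.3, -156.6]
contact_force: [-0.7, -0.2, 0.1]
opening: 0.0913
grasp_force: 0.0
```

Request:
{"method": "drive_tool", "body": {
  "twist": [
    [0,0,0],
    [0,0,0]
  ],
  "travel": [
    [0,0,1.2],
    [0,0,1.0]
  ],
  "gripper": [0,0]
}}

```text
t: 1.85
tool_pos: [0.4643, 0.2511, 0.0084]
ee_rot: [180.0, -0.0, -156.6]
contact_force: [-0.4, 0.0, 0.1]
opening: 0.0909
grasp_force: 0.0
```

```bash
python3 - <<'E'
from h import *
plan([.4644,.2501,.007],203,1)
E
```

```text
now 1.85 [0.4643 0.2511 0.0084] [ 1.7999e+02 -1.0000e-02 -1.5664e+02] open 0.0909 F [-0.4  0.   0.1]
twist/row [ 0.01 -0.01  0.36]
travel [ 0.03 -0.09  0.14]
```

Request:
{"method": "drive_tool", "body": {
  "twist": [
    [0,0,0],
    [0,0,0],
    [0,0,0],
    [0,0,0],
    [0,0,0]
  ],
  "travel": [
    [0,-0.1,0.1],
    [0,0,0],
    [0,0,0],
    [0,0,0],
    [0,0,0]
  ],
  "gripper": [0.5,1,1,1,1],
  "force": 15
}}

```text
t: 2.35
tool_pos: [0.4656, 0.2491, 0.0086]
ee_rot: [180.0, 0.1, -156.7]
contact_force: [-0.4, 0.6, -0.4]
opening: 0.0542
grasp_force: 0.0
```

Request:
{"method": "drive_tool", "body": {
  "twist": [
    [0,0,0],
    [0,0,0],
    [0,0,0],
    [0,0,0],
    [0,0,0]
  ],
  "travel": [
    [0,0,0],
    [0,0,0],
    [0,0,-1],
    [0,0,-2.5],
    [0,0,-3]
  ],
  "gripper": [1,1,1,1,1]
}}

```text
t: 2.85
tool_pos: [0.4644, 0.2486, 0.0733]
ee_rot: [-180.0, -0.1, -156.7]
contact_force: [0.5, -0.6, 0.1]
opening: 0.032
grasp_force: 15.0
```

```bash
python3 - <<'E'
from h import *
plan([.44,-.016,.16],180,8)
E
```

```text
now 2.85 [0.4644 0.2486 0.0733] [-1.7999e+02 -1.5000e-01 -1.5673e+02] open 0.032 F [ 0.5 -0.6  0.1]
twist/row [-0.   -0.02  2.91]
travel [ 1.59 -2.92 -1.08]
travel [ 1.44 -2.99 -1.08]
travel [ 1.29 -3.06 -1.08]
travel [ 1.13 -3.12 -1.08]
travel [ 0.97 -3.18 -1.08]
travel [ 0.8  -3.22 -1.08]
travel [ 0.64 -3.26 -1.08]
travel [ 0.47 -3.29 -1.08]
```

```bash
python3 - <<'E'
from h import *
plan([.66,-.016,.29],180,9)
E
```

```text
now 2.85 [0.4644 0.2486 0.0733] [-1.7999e+02 -1.5000e-01 -1.5673e+02] open 0.032 F [ 0.5 -0.6  0.1]
twist/row [-0.   -0.02  2.59]
travel [-0.83 -3.56 -2.41]
travel [-0.99 -3.52 -2.41]
travel [-1.15 -3.47 -2.41]
travel [-1.3  -3.41 -2.41]
travel [-1.46 -3.35 -2.41]
travel [-1.61 -3.28 -2.41]
travel [-1.75 -3.21 -2.41]
travel [-1.9  -3.12 -2.41]
travel [-2.04 -3.04 -2.41]
```

Request:
{"method": "drive_tool", "body": {
  "twist": [
    [0,0,2.6],
    [0,0,2.6],
    [0,0,2.6],
    [0,0,2.6],
    [0,0,2.6]
  ],
  "travel": [
    [-0.8,-2.5,-3.5],
    [-1.0,-3.5,-3.3],
    [-1.2,-3.5,-3],
    [-1.3,-3.4,-2.6],
    [-1.5,-3.4,-2.6]
  ],
  "gripper": [1,1,1,1,1]
}}

```text
t: 3.35
tool_pos: [0.5706, 0.11, 0.2252]
ee_rot: [180.0, 0.1, -169.8]
contact_force: [1.8, 0.1, -0.3]
opening: 0.0318
grasp_force: 15.0
```

Request:
{"method": "drive_tool", "body": {
  "twist": [
    [0,0,2.6],
    [0,0,2.6],
    [0,0,2.6],
    [0,0,2.6],
    [0,0,0]
  ],
  "travel": [
    [-1.6,-3.3,-2.3],
    [-1.8,-3.2,-2],
    [-1.9,-3.1,-1.5],
    [-2.0,-3.0,-1],
    [0,-1.0,0]
  ],
  "gripper": [1,1,1,1,1]
}}

```text
t: 3.85
tool_pos: [0.6592, -0.019, 0.2923]
ee_rot: [-179.9, 0.2, 179.7]
contact_force: [-1.0, 1.2, -1.1]
opening: 0.0319
grasp_force: 15.0
```

Request:
{"method": "drive_tool", "body": {
  "twist": [
    [0,0,0],
    [0,0,0]
  ],
  "travel": [
    [0,0,0],
    [0,0,0]
  ],
  "gripper": [1,1]
}}

```text
t: 4.05
tool_pos: [0.6559, -0.0152, 0.2906]
ee_rot: [179.9, -0.1, 179.9]
contact_force: [0.2, -0.3, -0.6]
opening: 0.0322
grasp_force: 15.0
```

```bash
python3 - <<'E'
from h import *
import pickle
pickle.dump((dict(arm.calibration('wrist')),arm.get_obs()),open('w2.pkl','wb'))
snap('wrist','w2.png');plan([.66,-.016,.29],180,1)
E
```

```text
now 4.1 [ 0.6559 -0.0148  0.2907] [ 1.7995e+02 -8.0000e-02  1.7994e+02] open 0.0323 F [-0.2  0.6 -0.3]
twist/row [ 0.05 -0.08 -0.06]
travel [-0.41 -0.12  0.07]
```

View pics/w2.png

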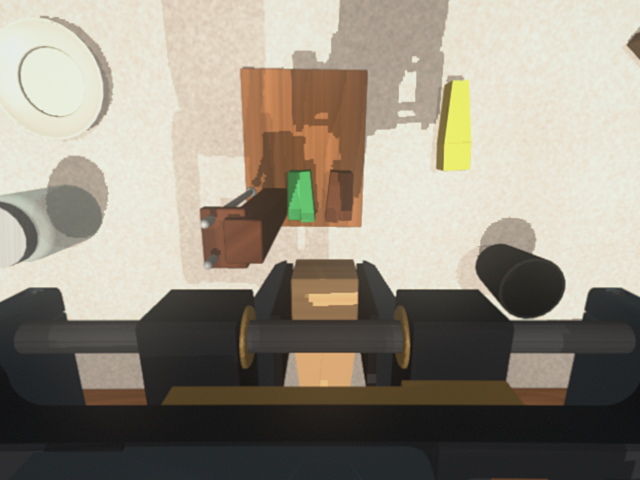

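The overhead wrist view shows the deck corners at about (243,68), (367,70) and (361,227), the green jaw at (301,196), the cheek at (340,196), and the held wedge's rear top edge at (293–356,261). I enlarge the slot region.

```bash
python3 - <<'E'
import cv2
a=cv2.imread('pics/w2.png')
cv2.imwrite('pics/w2c.png',cv2.resize(a[60:235,235:380],None,fx=3.4*1,fy=3.4,interpolation=cv2.INTER_CUBIC))
E
```

```text
(no output)
```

View pics/w2c.png

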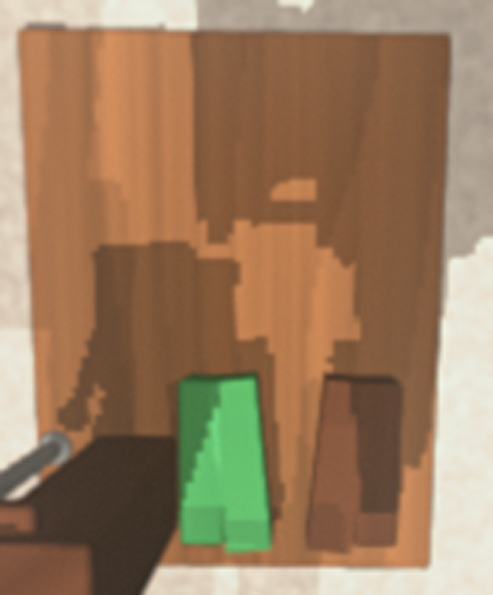

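```bash
python3 - <<'E'
from h import *
import pickle
from scipy.optimize import least_squares
c,o=pickle.load(open('w2.pkl','rb'))
q=lambda u,v,z:atz(c,235+u/3.4,60+v/3.4,z)[:2]
P={'A':q(20,28,.008),'B':q(449,34,.008),'C':q(428,567,.008)}
l={'A':(-.115,-.095),'B':(-.115,.055),'C':(.075,.055)}
def f(p):
    R=np.array([[np.cos(p[2]),-np.sin(p[2])],[np.sin(p[2]),np.cos(p[2])]])
    return np.concatenate([p[:2]+R@l[k]-P[k] for k in P])
r=least_squares(f,[.61,-.018,0]);print(r.x.round(4),np.degrees(r.x[2]),(r.fun*1e3).round(1))
print('mouth',q(257,377,.042),q(327,377,.042),'end',q(270,548,.042),q(308,548,.042))
z=o['tool_pos'][2]-.008+.03
print('butt top',z,atz(c,293,261,z),atz(c,356,261,z),'tcp',o['tool_pos'])
E
```

```text
[ 0.6143 -0.021  -0.0138] -0.7919345977741574 [-0.8 -1.8 -0.7  1.2  1.5  0.6]
mouth [ 0.6136234  -0.03145432] [ 0.61363868 -0.00754781] end [ 0.67338632 -0.02750672] [ 0.67339543 -0.01401903]
butt top 0.31264807644160697 [ 0.63068316 -0.029314    0.31264808] [ 0.6307025  -0.00161186  0.31264808] tcp [ 0.65586948 -0.01516864  0.29064808]
```

```bash
python3 - <<'E'
from h import *
import pickle
c,o=pickle.load(open('w2.pkl','rb'))
z=o['tool_pos'][2]-.008
print(atz(c,293,261,z),atz(c,356,261,z))
print(arm.get_obs()['joint_positions'])
plan([.47,-.019,.29],179.2,5)
E
```

```text
[ 0.64103956 -0.03211456  0.28264808] [0.64106283 0.0012117  0.28264808]
[-2.31968425e+00  2.41514624e+01  6.98095010e+01  4.43259367e-02
  8.61212378e+01 -9.22612475e+01]
now 4.1 [ 0.6559 -0.0148  0.2907] [ 1.7995e+02 -8.0000e-02  1.7994e+02] open 0.0323 F [-0.2  0.6 -0.3]
twist/row [ 0.01 -0.02  0.15]
travel [ 3.72 -0.09  0.02]
travel [ 3.72 -0.1   0.02]
travel [ 3.72 -0.11  0.02]
travel [ 3.72 -0.12  0.02]
travel [ 3.72 -0.13  0.01]
```

Request:
{"method": "drive_tool", "body": {
  "twist": [
    [0,0,0.4],
    [0,0,0.4],
    [0,0,0],
    [0,0,0],
    [0,0,0]
  ],
  "travel": [
    [4,-0.1,0],
    [4.5,-0.1,0],
    [4.2,-0.1,0],
    [3,-0.1,3],
    [0,0,4.8]
  ],
  "gripper": [1,1,1,1,1]
}}

```text
t: 4.6
tool_pos: [0.4976, -0.017, 0.2157]
ee_rot: [180.0, 0.4, 179.2]
contact_force: [1.7, -0.1, -0.6]
opening: 0.0317
grasp_force: 15.0
```

Request:
{"method": "drive_tool", "body": {
  "twist": [
    [0,0,0],
    [0,0,0],
    [0,0,0],
    [0,0,0],
    [0,0,0]
  ],
  "travel": [
    [0,0,4.8],
    [0,0,4.8],
    [0,0,3.8],
    [0,0,2.5],
    [0,0,1.2]
  ],
  "gripper": [1,1,1,1,1]
}}

```text
t: 5.1
tool_pos: [0.4975, -0.017, 0.0399]
ee_rot: [180.0, -0.3, 179.2]
contact_force: [0.1, 0.3, 0.0]
opening: 0.032
grasp_force: 15.0
```

```bash
python3 - <<'E'
from h import *
plan([.505,-.0185,.02],179.2,1)
E
```

```text
now 5.1 [ 0.4975 -0.017   0.0399] [179.97  -0.27 179.17] open 0.032 F [0.1 0.3 0. ]
twist/row [ 0.03 -0.27 -0.03]
travel [-0.76 -0.14  1.98]
```

Request:
{"method": "drive_tool", "body": {
  "twist": [
    [0,0,0],
    [0,0,0],
    [0,0,0],
    [0,0,0],
    [0,0,0]
  ],
  "travel": [
    [0,-0.15,1.2],
    [-0.5,0,0.8],
    [-1.0,0,0],
    [-1.0,0,0],
    [0,0,0]
  ],
  "gripper": [1,1,1,1,1]
}}

```text
t: 5.6
tool_pos: [0.528, -0.0203, 0.0229]
ee_rot: [-180.0, 0.3, 179.1]
contact_force: [-0.3, -0.2, 0.3]
opening: 0.0318
grasp_force: 15.0
```

```bash
python3 - <<'E'
from h import *
plan([.5407,-.0185,.0175],179.2,1)
E
```

```text
now 5.6 [ 0.528  -0.0203  0.0229] [-179.99    0.28  179.08] open 0.0318 F [-0.3 -0.2  0.3]
twist/row [-0.01  0.28 -0.12]
travel [-1.26  0.2   0.55]
```

Request:
{"method": "drive_tool", "body": {
  "twist": [
    [0,0,0],
    [0,0,0],
    [0,0,0],
    [0,0,0]
  ],
  "travel": [
    [-0.6,0.15,0.3],
    [-0.6,0,0.1],
    [0,0,0.1],
    [0,0,0]
  ],
  "gripper": [1,1,1,1]
}}

```text
t: 6.0
tool_pos: [0.5338, -0.0189, 0.0183]
ee_rot: [-180.0, -0.3, 179.1]
contact_force: [-8.9, -1.0, 15.4]
opening: 0.0321
grasp_force: 15.0
```

```bash
python3 - <<'E'
from h import *
import time
plan([.5407,-.0185,.0175],179.2,1)
snap('side','s3.png');snap('scene','s4.png')
plan([.5407,-.0185,.0175],179.2,1)
a=cv2.imread('pics/s3.png')[225:340,280:400];b=cv2.imread('pics/s4.png')[185:310,240:370]
f=lambda i:cv2.resize(i,(400,400),interpolation=cv2.INTER_CUBIC)
cv2.imwrite('pics/s34.png',np.hstack([f(a),f(b)]))
E
```

```text
now 6.0 [ 0.5338 -0.0189  0.0183] [-179.99   -0.35  179.08] open 0.0321 F [-8.9 -1.  15.4]
twist/row [-0.01 -0.35 -0.12]
travel [-0.69  0.05  0.08]
now 6.1 [ 0.5339 -0.0189  0.0183] [-179.99   -0.33  179.08] open 0.0319 F [-8.8 -0.9 15.4]
twist/row [-0.01 -0.33 -0.12]
travel [-0.68  0.05  0.08]
```

View pics/s34.png

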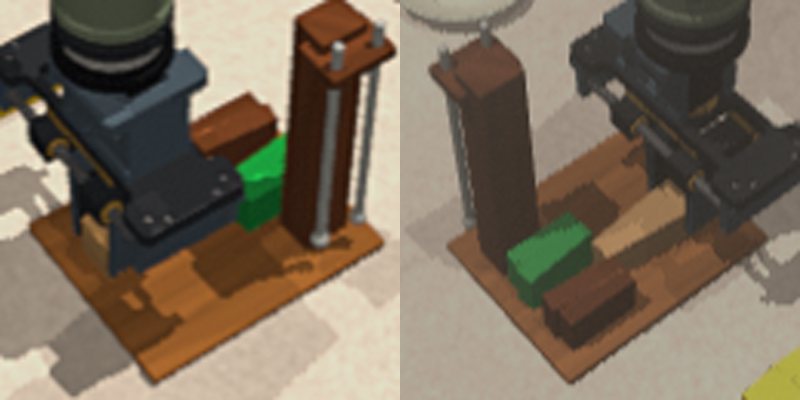

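The wedge tip is near the mouth, but it presses on the deck with 15 N and drags. I ease it up slightly.

Request:
{"method": "drive_tool", "body": {
  "twist": [
    [0,0,0],
    [0,0,0],
    [0,0,0]
  ],
  "travel": [
    [0,0,-0.2],
    [0,0,0],
    [0,0,0]
  ],
  "gripper": [1,1,1]
}}

```text
t: 6.4
tool_pos: [0.5372, -0.0188, 0.019]
ee_rot: [180.0, 0.0, 179.1]
contact_force: [0.2, -0.7, -0.5]
opening: 0.0322
grasp_force: 15.0
```

Request:
{"method": "drive_tool", "body": {
  "twist": [
    [0,0,0],
    [0,0,0],
    [0,0,0]
  ],
  "travel": [
    [-0.5,0,0],
    [0,0,0],
    [0,0,0]
  ],
  "gripper": [1,1,1]
}}

```text
t: 6.7
tool_pos: [0.5421, -0.0189, 0.0187]
ee_rot: [180.0, -0.0, 179.1]
contact_force: [0.2, -0.0, -1.0]
opening: 0.032
grasp_force: 15.0
```

Request:
{"method": "drive_tool", "body": {
  "twist": [
    [0,0,0],
    [0,0,0],
    [0,0,0],
    [0,0,0],
    [0,0,0]
  ],
  "travel": [
    [0,0,0.1],
    [0,0,0],
    [0,0,0],
    [0,0,0],
    [0,0,0]
  ],
  "gripper": [1,0.3,0.3,0.3,0.3]
}}

```text
t: 7.2
tool_pos: [0.5418, -0.0189, 0.0179]
ee_rot: [180.0, -0.0, 179.1]
contact_force: [0.7, 0.1, 0.7]
opening: 0.0611
grasp_force: 0.0
```

Request:
{"method": "drive_tool", "body": {
  "twist": [
    [0,0,0],
    [0,0,0],
    [0,0,0],
    [0,0,0],
    [0,0,0]
  ],
  "travel": [
    [0,0,0],
    [0,0,-1.5],
    [0,0,-3.0],
    [0,0,-3.5],
    [0,0,0]
  ],
  "gripper": [0.3,0.3,0.3,0.3,1]
}}

```text
t: 7.7
tool_pos: [0.5452, -0.0191, 0.1024]
ee_rot: [-180.0, 0.6, 179.1]
contact_force: [1.0, 0.4, 0.3]
opening: 0.0583
grasp_force: 0.0
```

```bash
python3 - <<'E'
from h import *
plan([.487,-.0185,.023],179.2,5)
E
```

```text
now 7.7 [ 0.5452 -0.0191  0.1024] [-179.98    0.56  179.07] open 0.0583 F [1.  0.4 0.3]
twist/row [-0.    0.11 -0.03]
travel [ 1.18 -0.01  1.58]
travel [ 1.18 -0.01  1.58]
travel [ 1.17 -0.01  1.58]
travel [ 1.17 -0.    1.58]
travel [ 1.17 -0.    1.58]
```

Request:
{"method": "drive_tool", "body": {
  "twist": [
    [0,0,0],
    [0,0,0],
    [0,0,0],
    [0,0,0],
    [0,0,0]
  ],
  "travel": [
    [3.0,0,0],
    [3.0,0,0],
    [0,0,3],
    [0,0,3],
    [0,0,2]
  ],
  "gripper": [1,1,1,1,1]
}}

```text
t: 8.2
tool_pos: [0.4803, -0.0179, 0.0161]
ee_rot: [180.0, -0.1, 179.1]
contact_force: [0.6, 0.1, 0.3]
opening: 0.0191
grasp_force: 0.0
```

Request:
{"method": "drive_tool", "body": {
  "twist": [
    [0,0,0],
    [0,0,0],
    [0,0,0]
  ],
  "travel": [
    [0,0,0],
    [0,0,0],
    [0,0,0]
  ],
  "gripper": [1,1,1]
}}

```text
t: 8.5
tool_pos: [0.4828, -0.018, 0.0188]
ee_rot: [180.0, 0.1, 179.1]
contact_force: [-0.0, 0.1, 0.5]
opening: 0.0007
grasp_force: 0.0
```

```bash
python3 - <<'E'
from h import *
plan([.505,-.0185,.02],179.2,1)
snap('side','s5.png');snap('scene','s6.png')
a=cv2.imread('pics/s5.png')[225:340,280:400];b=cv2.imread('pics/s6.png')[185:310,240:370]
f=lambda i:cv2.resize(i,(400,400),interpolation=cv2.INTER_CUBIC)
cv2.imwrite('pics/s56.png',np.hstack([f(a),f(b)]))
E
```

```text
now 8.5 [ 0.4828 -0.018   0.0188] [1.8000e+02 1.1000e-01 1.7907e+02] open 0.0007 F [-0.   0.1  0.5]
twist/row [ 0.    0.11 -0.13]
travel [-2.23 -0.02 -0.12]
```

View pics/s56.png

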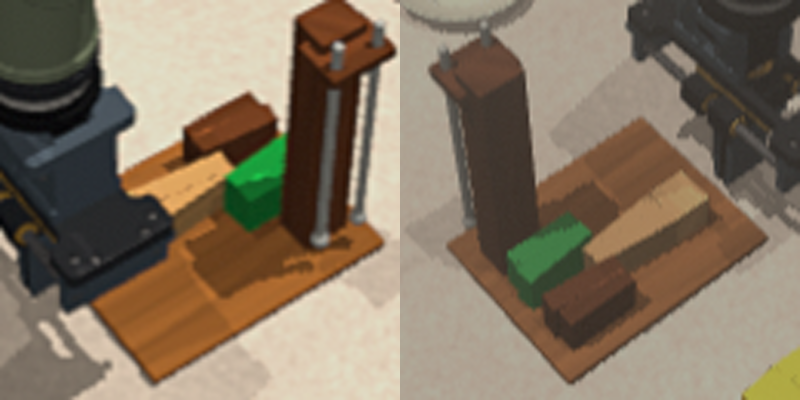

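The wedge lies in line, with its tip inside the mouth and the closed fingers behind it. I start the first tap.

Request:
{"method": "drive_tool", "body": {
  "twist": [
    [0,0,0],
    [0,0,0],
    [0,0,0],
    [0,0,0],
    [0,0,0]
  ],
  "travel": [
    [-0.8,0,0],
    [-0.8,0,0],
    [-0.6,0,0],
    [-0.3,0,0],
    [0,0,0]
  ],
  "gripper": [1,1,1,1,1],
  "force": 15
}}

```text
t: 9.1
tool_pos: [0.5075, -0.0184, 0.0179]
ee_rot: [180.0, 0.0, 179.1]
contact_force: [-0.6, -0.0, 0.3]
opening: 0.0005
grasp_force: 0.0
```

Request:
{"method": "drive_tool", "body": {
  "twist": [
    [0,0,0],
    [0,0,0],
    [0,0,0],
    [0,0,0]
  ],
  "travel": [
    [-0.2,0,0],
    [-0.2,0,0],
    [-0.2,0,0],
    [0,0,0]
  ],
  "gripper": [1,1,1,1]
}}

```text
t: 9.5
tool_pos: [0.5131, -0.0185, 0.0179]
ee_rot: [180.0, 0.0, 179.1]
contact_force: [-0.2, 0.1, 0.5]
opening: 0.0008
grasp_force: 0.0
```

Request:
{"method": "drive_tool", "body": {
  "twist": [
    [0,0,0],
    [0,0,0],
    [0,0,0],
    [0,0,0],
    [0,0,0]
  ],
  "travel": [
    [-0.2,0,0],
    [-0.2,0,0],
    [-0.2,0,0],
    [0,0,0],
    [0,0,0]
  ],
  "gripper": [1,1,1,1,1]
}}

```text
t: 10.0
tool_pos: [0.519, -0.0185, 0.018]
ee_rot: [180.0, 0.0, 179.1]
contact_force: [1.0, -0.4, -0.7]
opening: 0.0004
grasp_force: 0.0
```

Request:
{"method": "drive_tool", "body": {
  "twist": [
    [0,0,0],
    [0,0,0],
    [0,0,0],
    [0,0,0]
  ],
  "travel": [
    [-0.2,0,0],
    [-0.2,0,0],
    [0,0,0],
    [0,0,0]
  ],
  "gripper": [1,1,1,1]
}}

```text
t: 10.4
tool_pos: [0.523, -0.0186, 0.0179]
ee_rot: [180.0, 0.0, 179.1]
contact_force: [-0.1, -0.2, -0.3]
opening: 0.0006
grasp_force: 0.0
```

Request:
{"method": "drive_tool", "body": {
  "twist": [
    [0,0,0],
    [0,0,0],
    [0,0,0]
  ],
  "travel": [
    [-0.2,0,0],
    [-0.2,0,0],
    [0,0,0]
  ],
  "gripper": [1,1,1]
}}

```text
t: 10.7
tool_pos: [0.5273, -0.0187, 0.018]
ee_rot: [180.0, 0.0, 179.1]
contact_force: [0.1, 0.7, -0.1]
opening: 0.0006
grasp_force: 0.0
```

Request:
{"method": "drive_tool", "body": {
  "twist": [
    [0,0,0],
    [0,0,0]
  ],
  "travel": [
    [-0.2,0,0],
    [0,0,0]
  ],
  "gripper": [1,1]
}}

```text
t: 10.9
tool_pos: [0.5282, -0.0187, 0.0179]
ee_rot: [180.0, -0.1, 179.1]
contact_force: [-2.2, -0.2, 0.9]
opening: 0.0004
grasp_force: 1.1
```

Request:
{"method": "drive_tool", "body": {
  "twist": [
    [0,0,0],
    [0,0,0]
  ],
  "travel": [
    [-0.2,0,0],
    [0,0,0]
  ],
  "gripper": [1,1]
}}

```text
t: 11.1
tool_pos: [0.5283, -0.0187, 0.0177]
ee_rot: [180.0, -0.3, 179.1]
contact_force: [-7.0, -0.7, 6.1]
opening: 0.0004
grasp_force: 3.2
```

Request:
{"method": "drive_tool", "body": {
  "twist": [
    [0,0,0],
    [0,0,0]
  ],
  "travel": [
    [-0.1,0,0],
    [0,0,0]
  ],
  "gripper": [1,1]
}}

```text
t: 11.3
tool_pos: [0.5282, -0.0187, 0.0177]
ee_rot: [180.0, -0.4, 179.1]
contact_force: [-7.8, -0.7, 6.4]
opening: 0.0005
grasp_force: 4.2
```

Request:
{"method": "drive_tool", "body": {
  "twist": [
    [0,0,0],
    [0,0,0],
    [0,0,0],
    [0,0,0]
  ],
  "travel": [
    [0.5,0,0],
    [0.6,0,0],
    [0,0,0],
    [0,0,0]
  ],
  "gripper": [1,1,1,1]
}}

```text
t: 11.7
tool_pos: [0.5213, -0.0186, 0.018]
ee_rot: [180.0, 0.1, 179.1]
contact_force: [-0.2, 0.6, -0.4]
opening: 0.0005
grasp_force: 0.0
```

Request:
{"method": "drive_tool", "body": {
  "twist": [
    [0,0,0],
    [0,0,0],
    [0,0,0],
    [0,0,0],
    [0,0,0]
  ],
  "travel": [
    [-0.4,0,0],
    [-0.4,0,0],
    [-0.3,0,0],
    [-0.2,0,0],
    [0,0,0]
  ],
  "gripper": [1,1,1,1,1]
}}

```text
t: 12.2
tool_pos: [0.5296, -0.0188, 0.0174]
ee_rot: [180.0, -0.6, 179.1]
contact_force: [-9.8, 0.3, 6.7]
opening: 0.0005
grasp_force: 4.7
```

Request:
{"method": "drive_tool", "body": {
  "twist": [
    [0,0,0],
    [0,0,0],
    [0,0,0],
    [0,0,0]
  ],
  "travel": [
    [-0.15,0,0],
    [-0.15,0,0],
    [-0.15,0,0],
    [0,0,0]
  ],
  "gripper": [1,1,1,1]
}}

```text
t: 12.6
tool_pos: [0.5331, -0.019, 0.0174]
ee_rot: [-180.0, -0.7, 179.1]
contact_force: [-11.8, -1.8, 9.5]
opening: 0.0009
grasp_force: 5.7
```

Request:
{"method": "drive_tool", "body": {
  "twist": [
    [0,0,0],
    [0,0,0],
    [0,0,0]
  ],
  "travel": [
    [-0.15,0,0],
    [-0.15,0,0],
    [0,0,0]
  ],
  "gripper": [1,1,1]
}}

```text
t: 12.9
tool_pos: [0.5358, -0.0192, 0.0173]
ee_rot: [-180.0, -0.7, 179.1]
contact_force: [-12.1, -1.8, 8.4]
opening: 0.0006
grasp_force: 6.1
```

Request:
{"method": "drive_tool", "body": {
  "twist": [
    [0,0,0],
    [0,0,0],
    [0,0,0],
    [0,0,0],
    [0,0,0]
  ],
  "travel": [
    [0.6,0,0],
    [0.6,0,0],
    [0,0,0],
    [-0.4,0,0],
    [-0.4,0,0]
  ],
  "gripper": [1,1,1,1,1]
}}

```text
t: 13.4
tool_pos: [0.5364, -0.0188, 0.0179]
ee_rot: [180.0, -0.2, 179.1]
contact_force: [-9.1, -0.5, 7.1]
opening: 0.0006
grasp_force: 4.3
```

Request:
{"method": "drive_tool", "body": {
  "twist": [
    [0,0,0],
    [0,0,0],
    [0,0,0],
    [0,0,0]
  ],
  "travel": [
    [-0.3,0,0],
    [-0.2,0,0],
    [-0.15,0,0],
    [0,0,0]
  ],
  "gripper": [1,1,1,1]
}}

```text
t: 13.8
tool_pos: [0.5385, -0.0191, 0.0175]
ee_rot: [-180.0, -0.7, 179.1]
contact_force: [-13.0, -0.7, 10.0]
opening: 0.0004
grasp_force: 6.3
```

Request:
{"method": "drive_tool", "body": {
  "twist": [
    [0,0,0],
    [0,0,0],
    [0,0,0],
    [0,0,0]
  ],
  "travel": [
    [-0.15,0,0],
    [-0.15,0,0],
    [-0.15,0,0],
    [0,0,0]
  ],
  "gripper": [1,1,1,1]
}}

```text
t: 14.2
tool_pos: [0.5421, -0.0194, 0.0175]
ee_rot: [-180.0, -0.8, 179.1]
contact_force: [-14.8, -1.9, 11.8]
opening: 0.0004
grasp_force: 7.2
```

Request:
{"method": "drive_tool", "body": {
  "twist": [
    [0,0,0],
    [0,0,0],
    [0,0,0]
  ],
  "travel": [
    [-0.1,0,-0.1],
    [-0.1,0,0],
    [0,0,0]
  ],
  "gripper": [1,1,1]
}}

```text
t: 14.5
tool_pos: [0.5461, -0.0198, 0.0177]
ee_rot: [-179.9, -0.6, 179.1]
contact_force: [-8.6, -2.9, 1.6]
opening: 0.0005
grasp_force: 4.1
```

Request:
{"method": "drive_tool", "body": {
  "twist": [
    [0,0,0],
    [0,0,0],
    [0,0,0]
  ],
  "travel": [
    [-0.1,0,0],
    [-0.1,0,0],
    [0,0,0]
  ],
  "gripper": [1,1,1]
}}

```text
t: 14.8
tool_pos: [0.5462, -0.0199, 0.0176]
ee_rot: [-179.9, -0.8, 179.1]
contact_force: [-12.3, -4.2, 5.0]
opening: 0.0006
grasp_force: 6.0
```

Movement has nearly stopped, so I continue in 1 mm steps.

Request:
{"method": "drive_tool", "body": {
  "twist": [
    [0,0,0],
    [0,0,0],
    [0,0,0]
  ],
  "travel": [
    [-0.1,0,0],
    [-0.1,0,0],
    [0,0,0]
  ],
  "gripper": [1,1,1]
}}

```text
t: 15.1
tool_pos: [0.5462, -0.0199, 0.0176]
ee_rot: [-179.9, -1.1, 179.1]
contact_force: [-17.3, -4.5, 9.5]
opening: 0.0005
grasp_force: 8.2
```

Request:
{"method": "drive_tool", "body": {
  "twist": [
    [0,0,0],
    [0,0,0],
    [0,0,0]
  ],
  "travel": [
    [-0.1,0,0],
    [0,0,0],
    [0,0,0]
  ],
  "gripper": [1,1,1]
}}

```text
t: 15.4
tool_pos: [0.5462, -0.0199, 0.0177]
ee_rot: [-179.9, -1.2, 179.1]
contact_force: [-17.7, -4.2, 10.4]
opening: 0.0005
grasp_force: 9.2
```

Request:
{"method": "drive_tool", "body": {
  "twist": [
    [0,0,0],
    [0,0,0],
    [0,0,0]
  ],
  "travel": [
    [-0.1,0,-0.05],
    [0,0,0],
    [0,0,0]
  ],
  "gripper": [1,1,1]
}}

```text
t: 15.7
tool_pos: [0.5467, -0.0201, 0.0177]
ee_rot: [-179.9, -1.2, 179.1]
contact_force: [-19.1, -4.6, 8.8]
opening: 0.0006
grasp_force: 9.1
```

Request:
{"method": "drive_tool", "body": {
  "twist": [
    [0,0,0],
    [0,0,0],
    [0,0,0]
  ],
  "travel": [
    [-0.05,0,-0.1],
    [0,0,0],
    [0,0,0]
  ],
  "gripper": [1,1,1]
}}

```text
t: 16.0
tool_pos: [0.5471, -0.0202, 0.0179]
ee_rot: [-179.9, -1.3, 179.1]
contact_force: [-17.1, -4.1, 3.8]
opening: 0.0005
grasp_force: 8.3
```

Request:
{"method": "drive_tool", "body": {
  "twist": [
    [0,0,0],
    [0,0,0],
    [0,0,0]
  ],
  "travel": [
    [-0.1,0,0],
    [0,0,0],
    [0,0,0]
  ],
  "gripper": [1,1,1]
}}

```text
t: 16.3
tool_pos: [0.5472, -0.0202, 0.0178]
ee_rot: [-179.9, -1.4, 179.1]
contact_force: [-18.0, -5.7, 4.2]
opening: 0.0005
grasp_force: 9.1
```

Request:
{"method": "drive_tool", "body": {
  "twist": [
    [0,0,0],
    [0,0,0],
    [0,0,0]
  ],
  "travel": [
    [-0.1,0,-0.05],
    [0,0,0],
    [0,0,0]
  ],
  "gripper": [1,1,1]
}}

```text
t: 16.6
tool_pos: [0.5472, -0.0202, 0.0178]
ee_rot: [-179.9, -1.5, 179.1]
contact_force: [-18.8, -6.0, 4.0]
opening: 0.0005
grasp_force: 9.7
```

Request:
{"method": "drive_tool", "body": {
  "twist": [
    [0,0,0],
    [0,0,0],
    [0,0,0],
    [0,0,0],
    [0,0,0]
  ],
  "travel": [
    [0.8,0,0],
    [0.8,0,0],
    [0.6,0,0],
    [0,0,0],
    [0,0,0]
  ],
  "gripper": [1,1,1,1,1]
}}

```text
t: 17.1
tool_pos: [0.5378, -0.0188, 0.0214]
ee_rot: [180.0, 0.1, 179.1]
contact_force: [0.7, -0.0, 0.4]
opening: 0.0006
grasp_force: 0.0
```

Backed off. I give one more tap from here to confirm it is home.

Request:
{"method": "drive_tool", "body": {
  "twist": [
    [0,0,0],
    [0,0,0],
    [0,0,0],
    [0,0,0],
    [0,0,0]
  ],
  "travel": [
    [-0.4,0,0],
    [-0.4,0,0],
    [-0.3,0,0],
    [-0.2,0,0],
    [0,0,0]
  ],
  "gripper": [1,1,1,1,1]
}}

```text
t: 17.6
tool_pos: [0.5474, -0.019, 0.0206]
ee_rot: [180.0, -0.3, 179.1]
contact_force: [-5.4, 0.4, 4.1]
opening: 0.0007
grasp_force: 3.0
```

Request:
{"method": "drive_tool", "body": {
  "twist": [
    [0,0,0],
    [0,0,0],
    [0,0,0],
    [0,0,0]
  ],
  "travel": [
    [-0.15,0,0],
    [-0.15,0,0],
    [-0.1,0,-0.1],
    [0,0,0]
  ],
  "gripper": [1,1,1,1]
}}

```text
t: 18.0
tool_pos: [0.5474, -0.0189, 0.0207]
ee_rot: [180.0, -0.8, 179.1]
contact_force: [-11.3, -0.3, 6.8]
opening: 0.0006
grasp_force: 6.0
```

Request:
{"method": "drive_tool", "body": {
  "twist": [
    [0,0,0],
    [0,0,0],
    [0,0,0]
  ],
  "travel": [
    [-0.1,0,-0.05],
    [-0.1,0,-0.05],
    [0,0,0]
  ],
  "gripper": [1,1,1]
}}

```text
t: 18.3
tool_pos: [0.5474, -0.019, 0.0208]
ee_rot: [180.0, -1.1, 179.1]
contact_force: [-14.6, -0.7, 3.6]
opening: 0.0005
grasp_force: 7.1
```

Request:
{"method": "drive_tool", "body": {
  "twist": [
    [0,0,0],
    [0,0,0],
    [0,0,0],
    [0,0,0]
  ],
  "travel": [
    [-0.1,0,-0.05],
    [-0.1,0,-0.05],
    [-0.1,0,-0.05],
    [0,0,0]
  ],
  "gripper": [1,1,1,1]
}}

```text
t: 18.7
tool_pos: [0.5474, -0.019, 0.0211]
ee_rot: [180.0, -1.5, 179.1]
contact_force: [-17.4, -1.1, 1.0]
opening: 0.0005
grasp_force: 8.7
```

Request:
{"method": "drive_tool", "body": {
  "twist": [
    [0,0,0],
    [0,0,0],
    [0,0,0]
  ],
  "travel": [
    [-0.1,0,-0.05],
    [-0.05,0,0],
    [0,0,0]
  ],
  "gripper": [1,1,1]
}}

```text
t: 19.0
tool_pos: [0.5474, -0.0189, 0.0212]
ee_rot: [180.0, -1.6, 179.1]
contact_force: [-19.9, -0.8, 1.5]
opening: 0.0006
grasp_force: 9.8
```

Request:
{"method": "drive_tool", "body": {
  "twist": [
    [0,0,0],
    [0,0,0],
    [0,0,0]
  ],
  "travel": [
    [-0.1,0,0],
    [-0.1,0,-0.05],
    [0,0,0]
  ],
  "gripper": [1,1,1]
}}

```text
t: 19.3
tool_pos: [0.5474, -0.019, 0.0213]
ee_rot: [180.0, -1.9, 179.1]
contact_force: [-22.4, -1.5, 2.4]
opening: 0.0004
grasp_force: 11.4
```

Request:
{"method": "drive_tool", "body": {
  "twist": [
    [0,0,0],
    [0,0,0],
    [0,0,0],
    [0,0,0],
    [0,0,0]
  ],
  "travel": [
    [0.8,0,0],
    [1,0,0],
    [3,0,0],
    [3,0,-2],
    [0,0,-5]
  ],
  "gripper": [1,1,1,1,1]
}}

```text
t: 19.8
tool_pos: [0.4759, -0.0175, 0.0919]
ee_rot: [180.0, -0.9, 179.1]
contact_force: [2.0, 1.0, -0.5]
opening: 0.0003
grasp_force: 0.0
```

Request:
{"method": "drive_tool", "body": {
  "twist": [
    [0,0,0],
    [0,0,0],
    [0,0,0],
    [0,0,0]
  ],
  "travel": [
    [0,0,-5],
    [0,0,-5],
    [0,0,0],
    [0,0,0]
  ],
  "gripper": [1,1,1,1]
}}

```text
t: 20.2
tool_pos: [0.4856, -0.018, 0.1971]
ee_rot: [-180.0, 0.3, 179.1]
contact_force: [-0.4, -0.2, -0.9]
opening: 0.0005
grasp_force: 0.0
```

```bash
python3 - <<'E'
from h import *
snap('side','s7.png');snap('scene','s8.png')
a=cv2.imread('pics/s7.png')[225:340,280:400];b=cv2.imread('pics/s8.png')[185:310,240:370]
f=lambda i:cv2.resize(i,(400,400),interpolation=cv2.INTER_CUBIC)
cv2.imwrite('pics/s78.png',np.hstack([f(a),f(b)]))
E
```

```text
(no output)
```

View pics/s78.png

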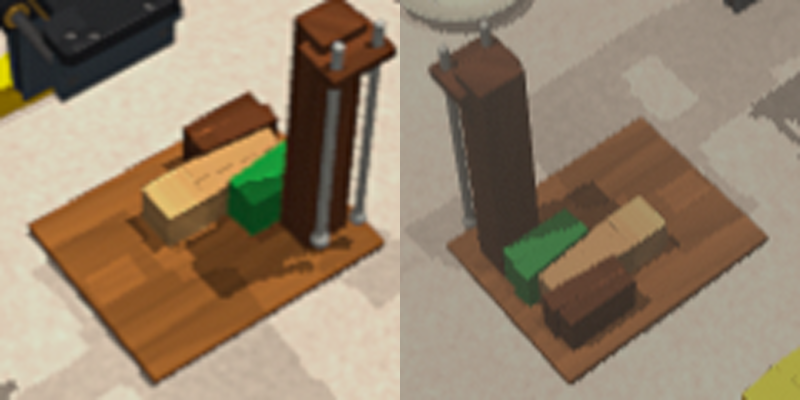

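The picture shows the wedge deep in the slot, in line with it, with the jaw (scene crop (545,250)) up against the upright. It held still under 22 N and the fingers are clear, so I hand in.

```bash
python3 -c "
from bench import arm
print(arm.job_done())"
```

```text
the job is handed in; nothing more can be done
None
```

The wedge is driven home: the last tap reached 22 N without moving it, the jaw looks tight against the upright, and the fingers are clear. I have handed the job in; it gave no verdict.

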